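# Shorten the orange reach pole by one hole

## Robot

A 6-joint arm with a two-finger parallel gripper is mounted at the origin on the work surface. World frame = base frame: x ahead of the robot, y to its left, z up, the work surface at z = 0. Lengths are in m, angles in rad, forces in N, time in s.
With the tool pointing down it reaches from about 0.35 to 0.975 m from the base axis. Payload 17.4 kg.
Tool frame: the origin (TCP) lies at the very end of the fingers, on their centre line; the grasp point (between the pads) lies 19 mm behind it; z points along the fingers, x is the direction in which the jaws open and shut, and the axes are right-handed (so a half turn about z gives the same grasp; the last joint's range is limited). The gripper opens to 85 mm and grips with 20 to 120 N. Pads are 22 mm wide; open, the fingers measure 114 mm over their backs; the gripper's body (76 mm by 85 mm) begins 54 mm behind the grasp point. The pads swing forward as they close: fully open they stand 13 mm farther back than shut.
Start: joints at [-1.372, 0.116, 1.442, -0, 1.584, -0.038], TCP at [0.158, -0.656, 0.231] pointing down, gripper open.
Joint ranges: [-2.83, 2.83], [-0.83, 2.19], [0.07, 2.5], [-1.14, 4.28], [0.01, 3], [-2.97, 2.97]. Speed limits (rad/s): [1.89, 1.89, 2.22, 3.14, 3.14, 3.14].

## Interface

Orientations are given as a rotation vector (axis times angle).
In Python, from station import arm, optics gives the robot as it stands.
- The arm moves only by the shell command python3 -m handwheel 'ROWS' [FORCE]. ROWS is JSON, a list of rows, each a list of 5 numbers: the opening, from -1 (shut) to 1 (fully open), so that 0 is half open, then the shift along the world's x, y, z in units of 100 mm (1.0 is 100 mm), then the turn about the world's z in units of 90 degrees (1.0 is 90 degrees). In form: [[fingers, tx, ty, tz, yaw], ...]. A call has 1 to 12 rows; each row shifts and turns the commanded pose from where the row before left it; what a row does not reach is not made up. A row lasts 1/10 s, in which the tool goes at most 50 mm and 8.59 degrees, less where a joint would pass 70% of its speed; a pose out of reach is approached as far as the arm can. A call with a number of a shift or a turn outside -1 to 1 is refused whole. A call with a gripper value outside its range is refused whole. The fingers move at their own pace and stop on an object; FORCE is the grip in N (left out, the last holds). Time passes only in rows, so rows that do not move let the fingers close. It gives the time, the measured TCP pose, the force and the opening at its end, in the units of the state.
- arm.get_obs(): the state, without advancing time (a new reading comes with each control period).
- optics.grab_frame(name): name is "side" or "top"; returns a dict with "pixels" (480x640x3 uint8, blue, green, red), "intrinsics" (3x3 intrinsics, pixels), "distortion" ([k1, k2, p1, p2, k3] as OpenCV has them; the pictures are not rectified), "R" (3x3) and "t" (3): a world point X has camera coordinates R X + t. Camera axes: x right, y down, z forward; pixel columns grow to the right and rows downward; lengths in m; the calibration is good to about 2 mm. A picture is of the moment at which its call begins. There is no depth.
- arm.hand_in(): hands the job in, once; it reports no verdict.
The state is a dict: "time": time; "joint_pos": joint angles; "joint_vel": joint speeds; "joint_efforts": joint torques, N m; "position": TCP position; "eef_rot": TCP orientation; "wrist_force": force on the tool from outside, world axes, zero at the start; "moment": the same for the moment, N m; "gripper_width": finger opening in m.
Only numpy, scipy, OpenCV 4.12 (cv2) and the standard library are available. Lean on these libraries where they do the work, as an engineer would, in place of code of your own. Each camera call takes 0.05 s, during which the arm holds its last target. There are 200 camera calls.

## Task

The orange hanger-reaching pole sticks out too far along the wardrobe ledge. Press its sprung button in to free the steel inner tube, then push the tube's orange end cap inwards until the button pops up in the next hole. Leave the blue pole as it is.

Things in the scene. Friction and masses are not known exactly. Their poses are not given: they have to be found in the camera images.
- orange_button_top (a point): Centre of the top of the steel snap button, 12 mm across, 66.5 mm above the ledge, standing through a hole in the top of the orange pole's fixed outer tube (30 mm square, top 60 mm above the ledge). Press straight down (up to 4 N) until it is level with that top and the fingertips meet the outer tube. The freed tube is then drawn in 9 mm by a spring and the button stays tucked in.
- orange_end (a point): Centre of the outer end face of the orange end cap, 32 mm square, 22 mm long, 45 mm above the ledge, on the steel inner tube. The button lies 150 mm from it along the pole's level axis: push the cap along that line, towards the button. Sliding takes 1 to 4 N once freed; it stops firmly when the button pops up in the next hole. The ledge is clear for 60 mm beyond the cap.
- orange_tube (a joint): How far the orange pole's inner tube, which carries the button, is slid in from its first hole, in m: 0 at the start, about 0.009 just after the button is pressed, 0.040 at the next hole (a dark spot on the outer tube), where the button pops up by itself to its old height and locks; 0.080 at the last.
- blue_tube (a joint): The same for the blue pole, built alike in blue and lying on its own rests beside the orange one; 0 at the start.

How it is judged:
On the way:
1. the orange pole's button is pressed in at its first hole (height (world z) of orange_button_top below 0.0622 m and value of joint orange_tube below 0.03 m), for 0.1 s.
At the end, for the whole second after the job is handed in: The orange pole's inner tube rests 40 mm further in (36 to 44 mm), with its button popped up again (its top more than 64.5 mm above the ledge) in the next hole, and the blue pole is as it was (its tube within 4 mm of the start) (value of joint orange_tube between 0.036 and 0.044 m and height (world z) of orange_button_top above 0.0645 m and velocity of joint orange_tube between -0.005 and 0.005 m/s and value of joint blue_tube below 0.004 m); the robot touches nothing.
It fails at once if the blue pole is released or shortened (value of joint blue_tube above 0.005 m).
It also fails if it takes over 38 s, if anything falls off the work surface, if the arm or the gripper's body presses on something with over 40 N, if the wrist force passes 120 N, or if a joint passes its speed limit or range.

## Working session

There is one attempt and no reset: what is moved stays moved. The work goes in short steps, Python scripts to look and compute and a shell command to move; the robot and the scene stay as the last step left them, time stands still between calls to the robot, and variables do not carry over. Pictures are saved under pics/ and viewed, about 8 in all and at most 12, crops included, and the job is handed in when it is done.

```bash
mkdir -p pics; cat > h.py <<'E'
from station import arm, optics
import numpy as np, cv2
def grab(n,f):
    d=optics.grab_frame(n); np.savez(f'pics/{f}.npz',**{k:np.array(v) for k,v in d.items()}); cv2.imwrite(f'pics/{f}.png',d['pixels']); return d
def load(f): return np.load(f'pics/{f}.npz')
def ray(d,uv):
    p=cv2.undistortPoints(np.array([[uv]],float),d['intrinsics'],d['distortion'])[0,0]
    R=d['R'];c=-R.T@d['t'];v=R.T@np.array([p[0],p[1],1]);return c,v
def atz(d,uv,z):
    c,v=ray(d,uv);return c+v*(z-c[2])/v[2]
def proj(d,X):
    return cv2.projectPoints(np.array([X],float),cv2.Rodrigues(d['R'])[0],d['t'],d['intrinsics'],d['distortion'])[0][0,0]
def tri(d1,u1,d2,u2):
    c1,v1=ray(d1,u1);c2,v2=ray(d2,u2)
    s=np.linalg.lstsq(np.c_[v1,-v2],c2-c1,rcond=None)[0];a=c1+s[0]*v1;b=c2+s[1]*v2
    return (a+b)/2,np.linalg.norm(a-b)
E
python3 -c "
from h import *
grab('top','t0');grab('side','s0');o=arm.get_obs();print(o)"
```

```text
{'time': 0.1, 'joint_pos': array([-1.37180638e+00,  1.16476680e-01,  1.44221616e+00,  2.68138884e-05,
        1.58400375e+00, -3.78016960e-02]), 'joint_vel': array([-0.00059002, -0.00362287, -0.00140247,  0.00012325, -0.00063208,
        0.00098655]), 'joint_efforts': array([ 1.84582233e-03, -7.33666921e+01, -6.33789539e+01, -7.83925032e-07,
        5.33708473e-03, -2.64696860e-05]), 'position': array([ 0.15830813, -0.65599395,  0.23059894]), 'eef_rot': array([-2.46770754e+00,  1.94303900e+00,  1.29332052e-03]), 'wrist_force': array([-0.33977703, -0.5895747 ,  0.37109928]), 'moment': array([0.01082348, 0.0218145 , 0.08074946]), 'gripper_width': 0.08518500884011375}
```

View pics/t0.png

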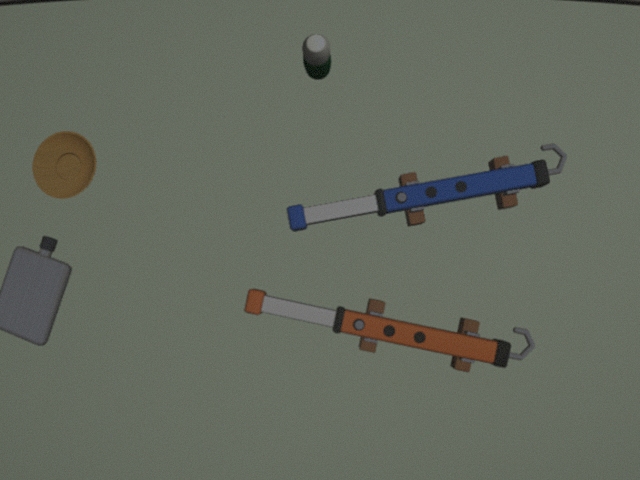

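View pics/s0.png

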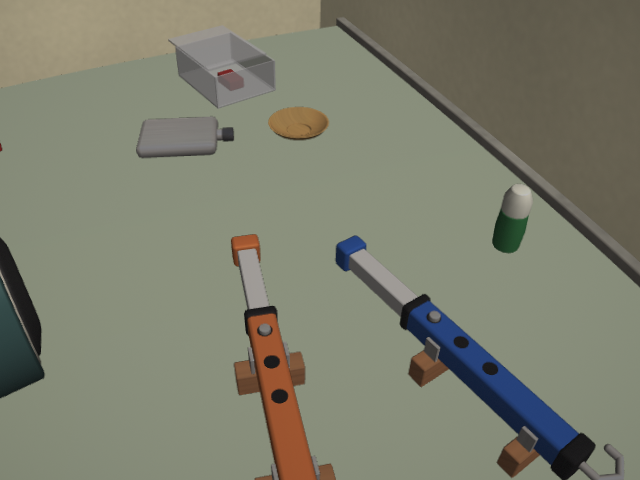

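Top view: orange button is at about (359,325), the cap's outer end at about (247,300), and the holes at (389,331) and (419,337). Side view: the button is at about (265,329) and the cap at (246,248). The blue pole is well to the left of both.

```bash
python3 -c "
from h import *
from scipy.spatial.transform import Rotation as Ro
t=load('t0');s=load('s0')
print(tri(t,(359.5,325),s,(265,328)))
b=atz(t,(359.5,325),.0665);h2=atz(t,(389.5,331),.06);h3=atz(t,(419.5,337.3),.06)
print('b',b,h2,h3)
hsv=cv2.cvtColor(t['pixels'],cv2.COLOR_BGR2HSV);m=((hsv[...,0]<14)&(hsv[...,1]>160)&(hsv[...,2]>90)).astype(np.uint8)
n,l,st,ce=cv2.connectedComponentsWithStats(m)
for i in range(1,n):
  if st[i,4]>200: print(st[i],ce[i],atz(t,ce[i],.06),cv2.minAreaRect(np.argwhere(l==i)[:,::-1].astype(np.float32)))
print('cap',atz(t,(247,300.5),.061))
sb=(s['pixels']);
o=arm.get_obs();print(Ro.from_rotvec(o['eef_rot']).as_matrix().round(3))
big=cv2.resize(t['pixels'][270:380,230:390],None,fx=5,fy=5,interpolation=3);cv2.imwrite('pics/c.png',big)
"
```

```text
(array([ 0.45891537, -0.02456656,  0.06165058]), np.float64(0.0021342942420918888))
b [ 0.45830591 -0.02396993  0.0665    ] [ 0.45053454 -0.06302466  0.06      ] [ 0.44280355 -0.10189884  0.06      ]
[ 360  314  136   48 1481] [433.67116813 339.57056043] [ 0.44002587 -0.12030732  0.06      ] ((426.5029296875, 337.98590087890625), (139.14048767089844, 21.029518127441406), 11.633634567260742)
cap [0.48717389 0.12189235 0.061     ]
[[ 0.235 -0.972 -0.   ]
 [-0.972 -0.235  0.001]
 [-0.001 -0.    -1.   ]]
```

View pics/c.png

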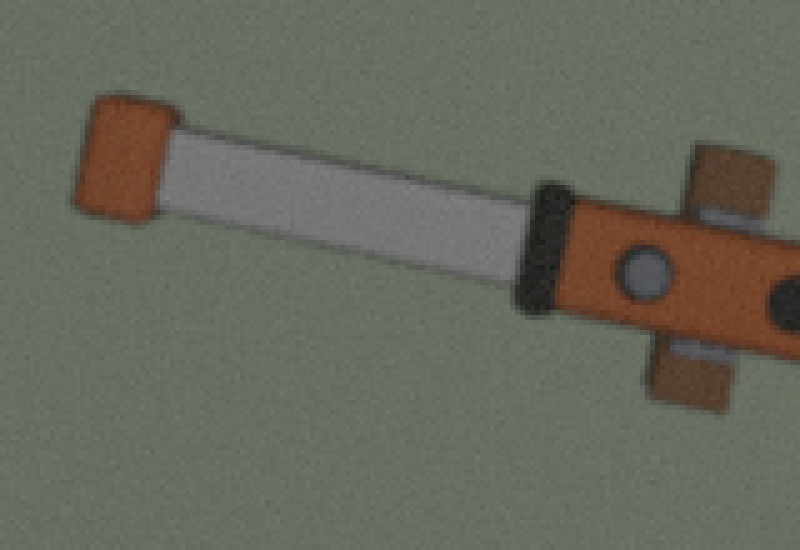

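```bash
python3 -m handwheel '[[-1,0.2,0.42,0,0.06],[-1,0.2,0.42,0,0.06],[-1,0.2,0.42,0,0.06],[-1,0.2,0.42,0,0.06],[-1,0.2,0.42,0,0.06],[-1,0.2,0.42,0,0.06],[-1,0.2,0.42,0,0.06],[-1,0.2,0.42,0,0.06],[-1,0.2,0.42,0,0.06],[-1,0.2,0.42,0,0.06],[-1,0.2,0.42,0,0.06],[-1,0.2,0.42,0,0.06]]' 20
python3 -m handwheel '[[-1,0.2,0.4,-0.2,0],[-1,0.2,0.4,-0.3,0],[-1,0.2,0.4,-0.3,0],[-1,0,0,-0.3,0],[-1,0,0,0,0],[-1,0,0,0,0]]'
cat >> h.py <<'E'
def st():
    from scipy.spatial.transform import Rotation as Ro
    o=arm.get_obs();M=Ro.from_rotvec(o['eef_rot']).as_matrix()
    B=np.array([.459,-.0235]);d=np.array([-.194,-.981]);r=o['position'][:2]-B
    print(round(o['time'],2),o['position'].round(4),'yaw',np.degrees(np.arctan2(M[1,0],M[0,0])).round(1),'tilt',M[:,2].round(3),'F',o['wrist_force'].round(1),'w',round(o['gripper_width'],4),'along',(r@d).round(4),'off',r.round(4),'lat',round(float(r@np.array([d[1],-d[0]])),4))
    return o
E
python3 -c "
from h import *
st()"
```

```text
time: 1.3
position: [0.3986, -0.1503, 0.2313]
eef_rot: [3.126, -0.313, 0.001]
wrist_force: [1.2, -1.0, 0.8]
gripper_width: 0.0001
time: 1.9
position: [0.4553, -0.0381, 0.1261]
eef_rot: [3.125, -0.319, -0.001]
wrist_force: [-0.2, -0.6, 0.9]
gripper_width: 0.0002
1.9 [ 0.4553 -0.0381  0.1261] yaw -11.6 tilt [-0.001 -0.    -1.   ] F [-0.2 -0.6  0.9] w 0.0002 along 0.0151 off [-0.0037 -0.0146] lat 0.0008
```

```bash
python3 -m handwheel '[[-1,0.04,0.14,-0.3,0],[-1,0,0,0,0],[-1,0,0,0,0]]'
python3 -c "
from h import *
st();a=grab('side','s1');b=grab('top','t1')
im=np.hstack([cv2.resize(a['pixels'][180:420,160:400],(400,400)),cv2.resize(b['pixels'][220:400,260:440],(400,400))]);cv2.imwrite('pics/c1.png',im)"
```

```text
time: 2.2
position: [0.4597, -0.0246, 0.0972]
eef_rot: [3.125, -0.319, 0.001]
wrist_force: [0.8, 0.0, -0.0]
gripper_width: 0.0002
2.2 [ 0.4597 -0.0246  0.0972] yaw -11.7 tilt [ 0.001 -0.    -1.   ] F [ 0.8  0.  -0. ] w 0.0002 along 0.001 off [ 0.0007 -0.0011] lat -0.0009
```

View pics/c1.png

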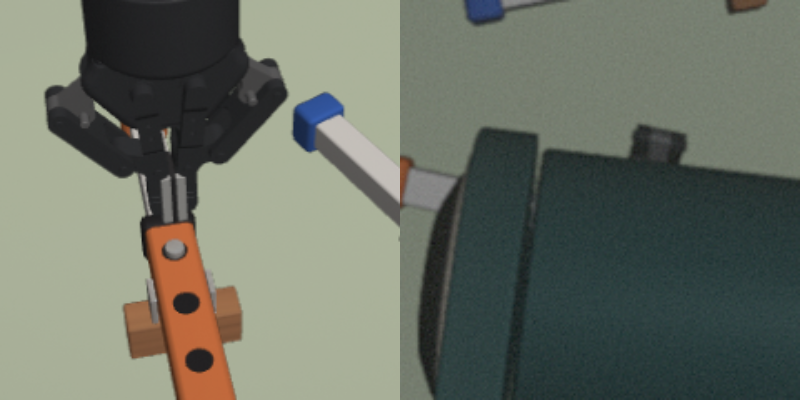

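The shut fingertips (crop about (175,222)) sit right above the button (crop (175,249)), and the blue pole is clear. Next I press down.

```bash
python3 -m handwheel '[[-1,0,0.01,-0.15,0],[-1,0,0,-0.1,0],[-1,0,0,-0.04,0],[-1,0,0,-0.02,0],[-1,0,0,-0.02,0],[-1,0,0,0,0]]'; python3 -m handwheel '[[-1,0,0,-0.02,0],[-1,0,0,-0.01,0],[-1,0,0,-0.01,0],[-1,0,0,0,0]]'
```

```text
time: 2.9
position: [0.4595, -0.0229, 0.0625]
eef_rot: [-3.125, 0.318, -0.0]
wrist_force: [0.1, -0.1, 0.7]
gripper_width: -0.0004
time: 3.3
position: [0.4597, -0.0229, 0.059]
eef_rot: [3.125, -0.318, 0.001]
wrist_force: [-2.3, -1.3, 6.5]
gripper_width: -0.0
```

```bash
python3 -m handwheel '[[-1,0,0,-0.01,0],[-1,0,0,0,0],[-1,0,0,0,0]]'; python3 -m handwheel '[[-1,0,0,0.2,0],[-1,0,0,0.4,0],[-1,0.1,0.45,0,0],[-1,0.1,0.45,0,0],[-1,0.1,0.45,0,0],[-1,0.1,0.45,0,0],[-1,0,0.2,0,0],[-1,0,0,0,0],[-1,0,0,0,0]]'
python3 -c "
from h import *
st();a=grab('side','s2');b=grab('top','t2')
im=np.hstack([cv2.resize(a['pixels'][180:420,160:400],(400,400)),cv2.resize(b['pixels'][220:400,230:410],(400,400))]);cv2.imwrite('pics/c2.png',im)"
```

```text
time: 3.6
position: [0.4598, -0.023, 0.059]
eef_rot: [3.125, -0.318, 0.001]
wrist_force: [-8.7, -1.1, 18.1]
gripper_width: -0.0
time: 4.5
position: [0.4993, 0.1773, 0.1172]
eef_rot: [3.125, -0.317, -0.001]
wrist_force: [0.4, -0.5, 0.4]
gripper_width: 0.0001
4.5 [0.4993 0.1773 0.1172] yaw -11.6 tilt [-0.001 -0.    -1.   ] F [ 0.4 -0.5  0.4] w 0.0001 along -0.2048 off [0.0403 0.2008] lat -0.0006
```

View pics/c2.png

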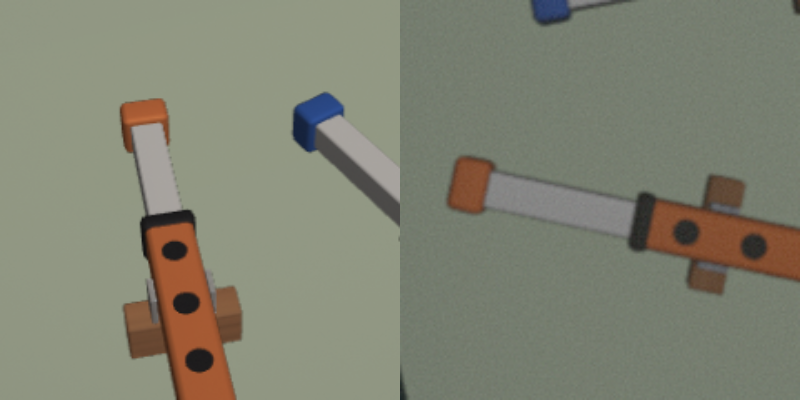

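The button hole is now empty and the tube is drawn in slightly, so it is free. The cap's outer end in the top crop is at about (450,185). Next I go down beyond the cap and push.

```bash
python3 -m handwheel '[[-1,0,0,-0.3,0],[-1,0,0,-0.3,0],[-1,0,0,-0.22,0],[-1,0,0,0,0]]'; python3 -m handwheel '[[-1,-0.02,-0.098,0,0],[-1,-0.02,-0.098,0,0],[-1,-0.02,-0.098,0,0],[-1,-0.02,-0.098,0,0],[-1,-0.02,-0.098,0,0],[-1,-0.01,-0.049,0,0],[-1,-0.01,-0.049,0,0],[-1,-0.01,-0.049,0,0],[-1,0,0,0,0]]';python3 -c "
from h import *
st()"
```

```text
time: 5.0
position: [0.498, 0.1757, 0.0328]
eef_rot: [3.123, -0.32, -0.006]
wrist_force: [-0.2, 0.1, 0.2]
gripper_width: -0.0001
time: 5.9
position: [0.4864, 0.1129, 0.0356]
eef_rot: [3.125, -0.319, -0.0]
wrist_force: [-0.4, 0.3, 0.1]
gripper_width: -0.0001
5.9 [0.4864 0.1129 0.0356] yaw -11.6 tilt [-0. -0. -1.] F [-0.4  0.3  0.1] w -0.0001 along -0.1392 off [0.0274 0.1364] lat -0.0004
```

```bash
python3 -m handwheel '[[-1,-0.01,-0.049,0,0],[-1,-0.01,-0.039,0,0]]'; python3 -m handwheel '[[-1,-0.005,-0.03,0,0],[-1,-0.005,-0.02,0,0]]';  python3 -m handwheel '[[-1,-0.005,-0.02,0,0],[-1,0,0,0,0]]'; python3 -c "
from h import *
st();a=grab('side','s3');cv2.imwrite('pics/c3.png',cv2.resize(a['pixels'][180:420,160:400],(480,480)))"
```

```text
time: 6.1
position: [0.4845, 0.1045, 0.0355]
eef_rot: [-3.125, 0.318, -0.0]
wrist_force: [2.6, 2.4, -0.1]
gripper_width: 0.0005
time: 6.3
position: [0.4834, 0.0993, 0.0355]
eef_rot: [3.125, -0.318, -0.0]
wrist_force: [1.7, 1.5, 0.1]
gripper_width: -0.0001
time: 6.5
position: [0.4828, 0.0973, 0.0355]
eef_rot: [3.125, -0.319, -0.001]
wrist_force: [0.7, -0.2, 0.7]
gripper_width: -0.0
6.5 [0.4828 0.0973 0.0355] yaw -11.6 tilt [-0. -0. -1.] F [ 0.7 -0.2  0.7] w -0.0 along -0.1231 off [0.0238 0.1208] lat 0.0001
```

View pics/c3.png

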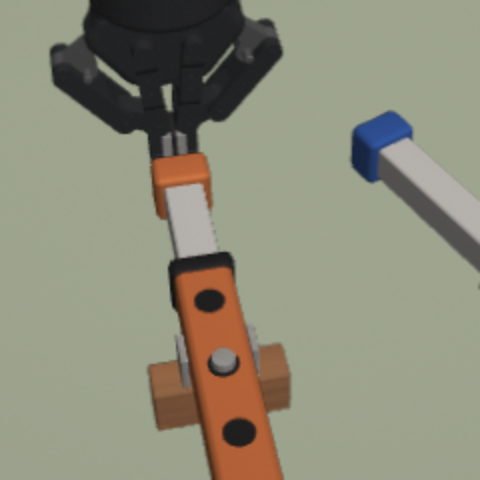

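The button shows in the second hole at about (223,357), and the cap is against the fingers. To confirm it has locked, I'll nudge gently until the force rises.

```bash
for i in 1; do python3 -m handwheel '[[-1,-0.002,-0.01,0,0],[-1,0,0,0,0]]'; python3 -m handwheel '[[-1,-0.002,-0.01,0,0],[-1,0,0,0,0]]'; done
```

```text
time: 6.75
position: [0.4826, 0.0965, 0.0355]
eef_rot: [3.125, -0.318, -0.001]
wrist_force: [-0.9, 0.9, -0.0]
gripper_width: -0.0
time: 6.95
position: [0.4825, 0.0955, 0.0355]
eef_rot: [3.125, -0.318, -0.0]
wrist_force: [-0.3, 1.2, -0.5]
gripper_width: -0.0
```

```bash
python3 -m handwheel '[[-1,-0.002,-0.01,0,0],[-1,0,0,0,0]]'; python3 -m handwheel '[[-1,-0.002,-0.01,0,0],[-1,0,0,0,0]]'; python3 -c "
from h import *
st();a=grab('side','s4');p=load('s3')['pixels'];im=np.hstack([cv2.resize(x[310:420,200:300],(400,440),interpolation=2) for x in (p,a['pixels'])]);cv2.imwrite('pics/c4.png',im)"
```

```text
time: 7.15
position: [0.4824, 0.0951, 0.0356]
eef_rot: [-3.124, 0.318, -0.0]
wrist_force: [1.0, 6.5, -1.9]
gripper_width: 0.0001
time: 7.35
position: [0.4824, 0.0949, 0.0357]
eef_rot: [-3.122, 0.318, -0.001]
wrist_force: [2.6, 14.0, -3.9]
gripper_width: -0.0002
7.35 [0.4824 0.0949 0.0357] yaw -11.6 tilt [ 0.001  0.003 -1.   ] F [ 2.6 14.  -3.9] w -0.0002 along -0.1207 off [0.0234 0.1184] lat 0.0
```

View pics/c4.png

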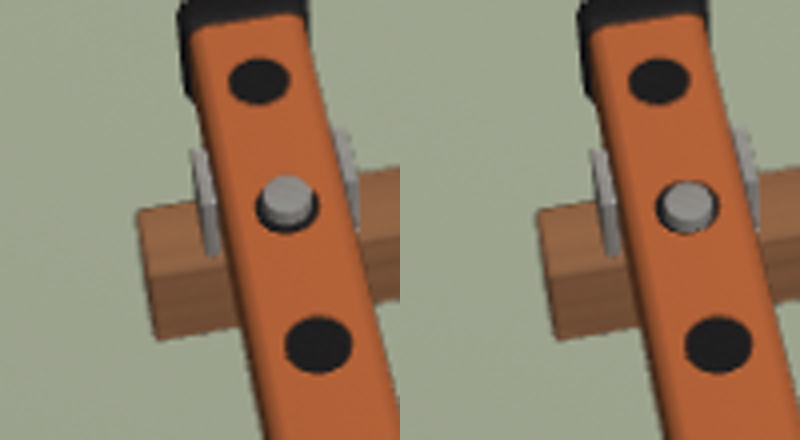

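The button now stands up in the second hole and the force rose firmly to 14 N, which means it has locked. I'll back off and check.

```bash
python3 -m handwheel '[[-1,0.04,0.2,0,0],[-1,0.04,0.2,0,0],[-1,0,0,0.4,0],[-1,0,0,0.4,0],[-1,0,0,0.4,0],[-1,0.04,0.2,0,0],[-1,0,0,0,0],[-1,0,0,0,0],[-1,0,0,0,0]]'; python3 -c "
from h import *
st();a=grab('side','s5');b=grab('top','t5')
im=np.hstack([cv2.resize(a['pixels'][220:420,200:400],(400,400)),cv2.resize(b['pixels'][180:380,260:460],(400,400))]);cv2.imwrite('pics/c5.png',im)
g=lambda f:cv2.cvtColor(load(f)['pixels'],cv2.COLOR_BGR2HSV)
for f in('s0','s5'):
  h=g(f);m=(abs(h[...,0].astype(int)-112)<12)&(h[...,1]>150)&(h[...,2]>60);m[:,:330]=0;m[300:]=0;print(f,'blue cap centroid',np.argwhere(m).mean(0)[::-1])"
```

```text
time: 8.3
position: [0.4938, 0.1532, 0.1548]
eef_rot: [3.125, -0.318, -0.002]
wrist_force: [-0.3, 0.2, -0.3]
gripper_width: 0.0002
8.3 [0.4938 0.1532 0.1548] yaw -11.6 tilt [-0.001 -0.001 -1.   ] F [-0.3  0.2 -0.3] w 0.0002 along -0.1801 off [0.0348 0.1767] lat 0.0001
s0 blue cap centroid [349.78883495 248.49271845]
s5 blue cap centroid [349.50819672 248.73770492]
```

View pics/c5.png

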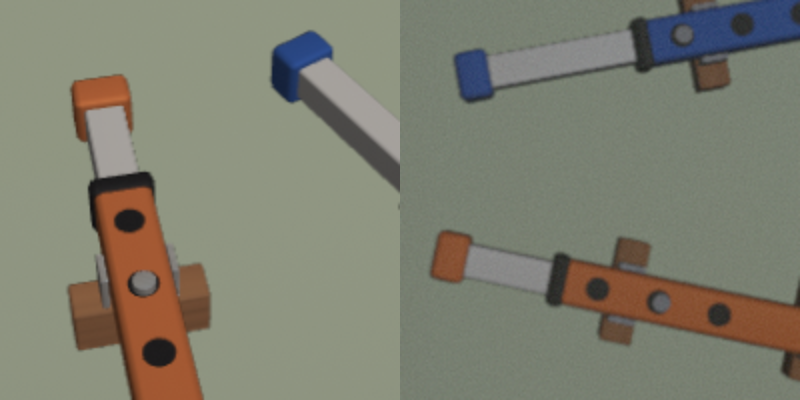

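The button is up in the second hole (side crop (144,281), top crop (659,301)). The blue pole has not moved and the arm is clear.

```bash
python3 -c "
from station import arm
print(arm.hand_in())"
```

```text
the job is handed in; nothing more can be done
None
```

I shortened the orange pole by one hole and handed the job in at about 8.4 s; the hand-in reports no verdict. With the fingers shut, I pressed the orange button level with the outer tube. I then pushed the end cap inwards until it stopped firmly, at about 14 N, and backed the arm clear.

**Orange pole:** the last pictures from both cameras show the button standing up in the second hole. I did not measure its height or the exact slide distance.

**Blue pole:** its cap moved less than 0.4 px in the side view, so it is as it was.

**Arm:** the wrist force is about zero and the gripper is clear of everything.

**Checks that disagreed:**
- The first push stopped with the button's rise in the hole uncertain, so I went on in 1 mm nudges until the force confirmed the stop.
- My first triangulation put the button about 5 mm too low, so I used its given height instead.

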